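# Strip the sample carrier off its stud

## Task

Take apart the sample stand that has the blue thumb nut, strictly from the top down: first put the blue nut in the green tray, then the brass spacer, then the aluminium sample carrier, moving only one at a time and leaving the parts below it on the stud. Set the carrier down gently, flat on the tray's floor with its samples facing up, not on top of the nut or spacer. The similar stand with the black nut is not due for stripping.

Things in the scene. Friction and masses are not known exactly. Their poses are not given: they have to be found in the camera images.
- nut_mid (a point): Centre (half-way up) of the blue knurled round thumb nut: 32 mm across, 18 mm high, bore 15 mm, 40 g. Already unscrewed: it sits loosely on a plain upright stud (10 mm thick, tip 84 mm above the table), on the brass spacer, and lifts straight off; centre 79 mm above the table at the start. z is its axis.
- spacer_mid (a point): Centre (half-way up) of the brass spacer, a ring 38 mm across, 16 mm high, bore 16 mm, about 60 g, loose on the same stud between nut and carrier; centre 62 mm above the table at the start; z is its axis. A second, fixed and tightened stand of the same sizes, with a black nut, stands at least 140 mm away (centre to centre).
- carrier_mid (a point): Centre of the sample carrier: aluminium bar 100 (its x) x 40 (y) x 14 mm (z, up), 16 mm centre hole, a dark disc with a sample on top near each end; about 150 g. It lies loose under the spacer, underside 40 mm above the table, on a 36 mm round pedestal on a fixed 90 mm square foot 12 mm high. Grip it across its 40 mm width: the stud then stands up between the fingers.
- tray_in (a point): Centre of the inner floor of the green open tray, fixed to the table, floor about 4 mm above the table. Inside it is 182 mm along its x and 242 mm along its y; the rim is 18 mm above the table, walls 4 mm thick. z is up. It is empty at the start and has room for the three parts side by side.

How it is judged (in metres and radians):
On the way, in this order (a step that is already met when the one before it is completed fails the run):
1. the blue nut lies released in the tray while spacer and carrier are still in place on the stud (x of nut_mid in the frame of tray_in between -0.091 and 0.091 m and y of nut_mid in the frame of tray_in between -0.121 and 0.121 m and z of nut_mid in the frame of tray_in between -0.005 and 0.035 m and contact force between the fingers and nut below 0.05 N and distance of each of spacer_mid, carrier_mid from where it was at the start of the episode below 0.02 m), for 0.2 s.
2. the brass spacer lies released in the tray while the carrier is still in place on the stud (x of spacer_mid in the frame of tray_in between -0.091 and 0.091 m and y of spacer_mid in the frame of tray_in between -0.121 and 0.121 m and z of spacer_mid in the frame of tray_in between -0.005 and 0.035 m and contact force between the fingers and spacer below 0.05 N and distance of carrier_mid from where it was at the start of the episode below 0.02 m), for 0.2 s.
At the end, for the whole second after the job is handed in: The centres of nut, spacer and carrier are inside the tray's walls; nut and spacer no more than 35 mm above its floor; the carrier lies flat on the floor (within 10 degrees, its centre no more than 15 mm above the floor), samples up; all are released and at rest (x of nut_mid in the frame of tray_in between -0.091 and 0.091 m and y of nut_mid in the frame of tray_in between -0.121 and 0.121 m and z of nut_mid in the frame of tray_in between -0.005 and 0.035 m and x of spacer_mid in the frame of tray_in between -0.091 and 0.091 m and y of spacer_mid in the frame of tray_in between -0.121 and 0.121 m and z of spacer_mid in the frame of tray_in between -0.005 and 0.035 m and x of carrier_mid in the frame of tray_in between -0.091 and 0.091 m and y of carrier_mid in the frame of tray_in between -0.121 and 0.121 m and z of carrier_mid in the frame of tray_in between -0.005 and 0.035 m and z of carrier_mid in the frame of tray_in below 0.015 m and angle between carrier_mid's own z axis and vertical below 0.17 rad and contact force between the fingers and nut below 0.05 N and contact force between the fingers and spacer below 0.05 N and contact force between the fingers and carrier below 0.05 N and linear speed of each of nut, spacer, carrier below 0.03 m/s); the robot touches nothing.
It fails at once if the spacer leaves the stud before the nut is in the tray (distance of spacer_mid from where it was at the start of the episode above 0.03 m and not (x of nut_mid in the frame of tray_in between -0.091 and 0.091 m and y of nut_mid in the frame of tray_in between -0.121 and 0.121 m and z of nut_mid in the frame of tray_in between -0.005 and 0.035 m)).
It fails at once if the carrier leaves the stud before the spacer is in the tray (distance of carrier_mid from where it was at the start of the episode above 0.03 m and not (x of spacer_mid in the frame of tray_in between -0.091 and 0.091 m and y of spacer_mid in the frame of tray_in between -0.121 and 0.121 m and z of spacer_mid in the frame of tray_in between -0.005 and 0.035 m)).
It fails at once if the sample carrier is dropped: it moves faster than 0.5 m/s (a fall of more than about 13 mm) while no finger touches it (contact force between the fingers and carrier below 0.05 N and linear speed of carrier above 0.5 m/s).
It also fails if it takes over 67 s, if anything falls off the work surface, if the arm or the gripper's body presses on something with over 40 N, if the wrist force passes 120 N, or if a joint passes its speed limit or range.

## Robot

A 6-joint arm with a two-finger parallel gripper is mounted at the origin on the work surface. World frame = base frame: x ahead of the robot, y to its left, z up, the work surface at z = 0. Lengths are in m, angles in degrees, forces in N, time in s.
With the tool pointing down it reaches from about 0.35 to 0.875 m from the base axis. Payload 4.2 kg.
Tool frame: the origin (TCP) lies midway between the tips of the shut fingers; the grasp point (between the pads) lies 19 mm behind it; y points along the fingers, x is the direction in which the jaws open and shut, and the axes are right-handed (so a half turn about y gives the same grasp; the last joint's range is limited). The gripper opens to 87 mm and grips with 3 to 60 N. Pads are 19 mm wide; open, the fingers measure 117 mm over their backs; the gripper's body (75 mm by 190 mm) begins 51 mm behind the grasp point.
Start: joints at [-57.777, 22.042, 0.453, 0, -68.411, -14.817], TCP at [0.187, -0.596, 0.223] pointing down, gripper open.
Joint ranges: [-179.83, 179.83], [-69.29, 118.12], [-61.27, 80.66], [-181.25, 117.63], [-171.15, -9.14], [-177.46, 177.46]. Speed limits (degrees/s): [159.86, 159.86, 180, 180, 180, 180].

## Interface

Orientations are given as a 3x3 rotation matrix whose columns are the frame's x, y, z axes.
In Python, from station import * gives the robot as it stands.
- The arm moves only by the tool jog_arm, never from a script. Its argument "series" is a list of rows, each a list of 3 entries, a list of its own where there are three numbers: the shift along the tool's x, y, z in m, then the turn, a rotation vector about the tool's x, y, z in degrees, then the finger opening in m, from 0 to 0.087. A call has 1 to 10 rows; each row shifts and turns the commanded pose from where the row before left it, along the tool's axes as they then stand; what a row does not reach is not made up. A row lasts 1/8 s, in which the tool goes at most 62.5 mm and 10.7 degrees, less where a joint would pass 70% of its speed; a pose out of reach is approached as far as the arm can. A call is refused whole if a number of a shift passes 0.0625 or a number of a turn 10.7, either way. A call with a gripper value outside its range is refused whole. The fingers move at their own pace and stop on an object; the grip force is fixed at half the most. Time passes only in rows, so rows that do not move let the fingers close. It gives the time, the measured TCP pose, the force and the opening at its end, in the units of the state.
- sense(): the state, without advancing time (a new reading comes with each control period).
- capture(name): name is "scene" or "top" or "wrist"; returns the picture (480x640x3 uint8, red, green, blue); there is no depth.
- camera_info(name): a dict with "fx", "fy", "cx", "cy" (pixels), "rvec" (rotation vector, rad) and "tvec" (3), from world to camera coordinates, as OpenCV has them. Camera axes: x right, y down, z forward; pixel columns grow to the right and rows downward; lengths in m; the calibration is good to about 2 mm. A picture is of the moment at which its call begins: read the wrist's pose just before it. camera_info takes no time and is no camera call; for the wrist camera it gives the pose at the moment of the call.
- finish_job(): hands the job in, once; it reports no verdict.
The state is a dict: "time_s": time; "joints": joint angles; "joint_velocities": joint speeds; "effort": joint torques, N m; "tcp_pos": TCP position; "ee_rot": TCP orientation; "wrist_force": force on the tool from outside, world axes, zero at the start; "moment": the same for the moment, N m; "gripper_width": opening from 0.0 (shut) to 1.0 (fully open).
Only numpy, scipy, OpenCV 4.12 (cv2) and the standard library are available. Lean on these libraries where they do the work, as an engineer would, in place of code of your own. Each camera call takes 0.05 s, during which the arm holds its last target. There are 200 camera calls.

## Working session

There is one attempt and no reset: what is moved stays moved. The work goes in short steps, Python scripts to look and compute and a tool call to move; the robot and the scene stay as the last step left them, time stands still between calls to the robot, and variables do not carry over. Pictures are saved under pics/ and viewed, about 8 in all and at most 12, crops included, and the job is handed in when it is done.

Besides the shell and the picture viewer there is one more tool, called by a JSON object that holds its "op" and its "data", one argument or row to a line. jog_arm: Moves the arm, as the interface text tells. Its arguments: {"type":"object","properties":{"series":{"type":"array","items":{"type":"array"}}},"required":["series"]}

```bash
mkdir -p pics; ls
python3 - <<'E'
from station import *
import cv2,numpy as np
a=[capture(n) for n in("scene","top")]
for n,i in zip(("scene","top"),a): cv2.imwrite(f"pics/{n}0.png",i[...,::-1])
for n in("scene","top","wrist"): print(n,camera_info(n))
s=sense(); print(s)
E
```

```text
pics
scene {'fx': 534.028739281201, 'fy': 534.028739281201, 'cx': 321.95457249758675, 'cy': 239.8597030890667, 'rvec': array([ 1.5039252 ,  2.03794964, -0.83807476]), 'tvec': array([ 0.11845539, -0.31278063,  1.19718827])}
top {'fx': 435.4250025069655, 'fy': 435.4250025069655, 'cx': 321.12831999288693, 'cy': 241.44453986653755, 'rvec': array([ 2.14459655, -2.09878623,  0.17346483]), 'tvec': array([0.01675433, 0.53346722, 0.64768646])}
wrist {'fx': 397.780794771495, 'fy': 397.780794771495, 'cx': 317.12895006202393, 'cy': 244.6786727528326, 'rvec': array([-1.76102319, -2.39612035, -0.31261166]), 'tvec': array([ 0.62443806, -0.03030266,  0.38970739])}
{'time_s': 0.1, 'joints': array([-5.77775789e+01,  2.20853921e+01,  3.88679830e-01, -2.47175366e-02,
       -6.84108098e+01, -1.48163194e+01]), 'joint_velocities': array([-0.0722474 , -0.09630827,  0.18946829,  0.21876958, -0.01033673,
       -0.04805787]), 'effort': array([ 4.83148847e-05, -3.91689169e+01,  1.87936467e+01,  4.23185572e+00,
        1.34679460e-02, -7.12995393e-05]), 'tcp_pos': array([ 0.18681943, -0.59587212,  0.22158801]), 'ee_rot': array([[-2.98989950e-01, -6.61250569e-04, -9.54256031e-01],
       [ 9.54254335e-01,  1.80144834e-03, -2.98990667e-01],
       [ 1.91675069e-03, -9.99998159e-01,  9.23862737e-05]]), 'wrist_force': array([ 0.08845205,  0.26822604, -0.76357507]), 'moment': array([ 0.01115459, -0.00777997,  0.03341876]), 'gripper_width': 1.0024317334110096}
```

View pics/top0.png

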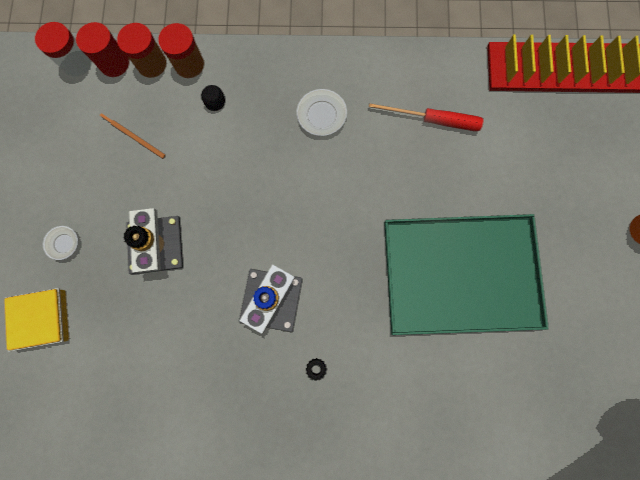

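View pics/scene0.png

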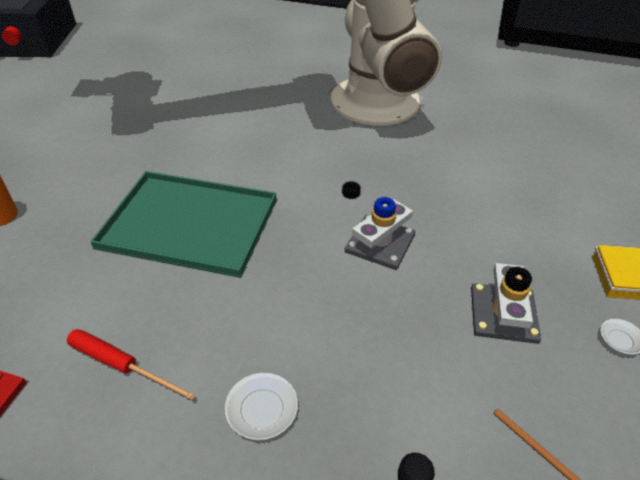

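The top view shows the blue nut at about (265,298) with sample discs at (278,279) and (257,318). The tray's rim corners are near (386,219), (534,215), (547,328) and (391,335), and the black-nut stand is at (139,238). The scene view shows the blue nut at (385,208).

```bash
cat > h.py <<'E'
from station import *
import cv2,numpy as np
def cam(n):
    c=camera_info(n); R=cv2.Rodrigues(np.array(c["rvec"]))[0]
    return np.array([[c["fx"],0,c["cx"]],[0,c["fy"],c["cy"]],[0,0,1]]),R,np.array(c["tvec"])
def onplane(C,uv,z):
    K,R,t=C; d=R.T@np.linalg.inv(K)@np.array([*uv,1.]); o=-R.T@t
    return o+d*(z-o[2])/d[2]
def tri(C1,p1,C2,p2):
    P=[K@np.c_[R,t] for K,R,t in(C1,C2)]
    X=cv2.triangulatePoints(P[0],P[1],np.float64(p1),np.float64(p2)).ravel(); return X[:3]/X[3]
def proj(C,X):
    K,R,t=C; p=K@(R@np.array(X)+t); return p[:2]/p[2]
def mask(im,lo,hi): return cv2.inRange(cv2.cvtColor(im,cv2.COLOR_RGB2HSV),lo,hi)
def blobs(m,amin=20):
    n,l,s,c=cv2.connectedComponentsWithStats(m)
    return [(s[i,4],*c[i].round(1),*s[i,:4]) for i in range(1,n) if s[i,4]>=amin]
BLUE=((105,120,40),(130,255,255)); BRASS=((12,100,60),(28,255,255)); GREEN=((65,60,30),(90,255,255)); PUR=((140,40,40),(175,255,255))
E
python3 - <<'E'
from h import *
T,S=cam("top"),cam("scene")
it=cv2.imread("pics/top0.png")[...,::-1].copy();is_=cv2.imread("pics/scene0.png")[...,::-1].copy()
for n,r in(("blue",BLUE),("brass",BRASS),("pur",PUR)):
    print(n,"top",blobs(mask(it,*r)),"scene",blobs(mask(is_,*r)))
bt=max(blobs(mask(it,*BLUE)));bs=max(blobs(mask(is_,*BLUE)))
print("tri",tri(T,bt[1:3],S,bs[1:3]),"plane",onplane(T,bt[1:3],.083),onplane(S,bs[1:3],.083))
c,_=cv2.findContours(mask(it,*GREEN),0,2); c=max(c,key=cv2.contourArea)
q=cv2.approxPolyDP(c,8,True)[:,0]; print(q.tolist()); Q=np.array([onplane(T,p,.018) for p in q]);print(Q.round(3),Q.mean(0))
print("sides",np.linalg.norm(Q-np.roll(Q,-1,0),axis=1), onplane(T,(139,238),.083))
E
```

```text
blue top [(np.int32(306), np.float64(264.1), np.float64(297.2), np.int32(253), np.int32(287), np.int32(23), np.int32(22))] scene [(np.int32(341), np.float64(384.4), np.float64(206.7), np.int32(374), np.int32(197), np.int32(22), np.int32(20))]
brass top [(np.int32(440), np.float64(511.3), np.float64(58.0), np.int32(505), np.int32(34), np.int32(13), np.int32(48)), (np.int32(478), np.float64(528.5), np.float64(58.0), np.int32(522), np.int32(34), np.int32(14), np.int32(48)), (np.int32(505), np.float64(545.7), np.float64(58.4), np.int32(539), np.int32(34), np.int32(15), np.int32(49)), (np.int32(541), np.float64(562.9), np.float64(58.7), np.int32(556), np.int32(35), np.int32(16), np.int32(48)), (np.int32(570), np.float64(580.2), np.float64(58.8), np.int32(572), np.int32(35), np.int32(17), np.int32(48)), (np.int32(1880), np.float64(614.9), np.float64(59.1), np.int32(589), np.int32(35), np.int32(51), np.int32(49)), (np.int32(168), np.float64(396.0), np.float64(109.3), np.int32(369), np.int32(104), np.int32(57), np.int32(12)), (np.int32(338), np.float64(133.7), np.float64(136.4), np.int32(100
[... 2317 characters left out ...]
.float64(398.1), np.float64(208.8), np.int32(395), np.int32(206), np.int32(7), np.int32(6)), (np.int32(45), np.float64(368.5), np.float64(228.9), np.int32(364), np.int32(226), np.int32(10), np.int32(7)), (np.int32(71), np.float64(515.7), np.float64(309.4), np.int32(511), np.int32(306), np.int32(10), np.int32(8))]
tri [0.44134491 0.10932487 0.0805239 ] plane [0.44093235 0.11032304 0.083     ] [0.44454464 0.10881895 0.083     ]
[[533, 214], [386, 220], [392, 334], [547, 328]]
[[ 0.592 -0.325  0.018]
 [ 0.577 -0.079  0.018]
 [ 0.39  -0.088  0.018]
 [ 0.405 -0.335  0.018]] [ 0.49112992 -0.20694176  0.018     ]
sides [0.24618362 0.18724076 0.24773099 0.1873848 ] [0.52629777 0.30547767 0.083     ]
```

```bash
cat >> h.py <<'E'
def goto(p,xdir):
    """print turn about tool y (deg) then shift in turned tool axes to reach p with jaw axis along xdir (mod 180)"""
    s=sense(); R=np.array(s["ee_rot"]); t=np.array(s["tcp_pos"])
    from scipy.spatial.transform import Rotation as Ro
    best=None
    for sg in(1,-1):
        x=sg*np.array([xdir[0],xdir[1],0.]);x/=np.linalg.norm(x); y=np.array([0,0,-1.]); G=np.c_[x,y,np.cross(x,y)]
        rv=Ro.from_matrix(R.T@G).as_rotvec(degrees=True)
        print("turn",rv.round(2),"shift mm after turn",(1000*G.T@(np.array(p)-t)).round(1))
    print("now",t.round(4),"t",s["time_s"],"w",s["gripper_width"]*87,"joints",np.array(s["joints"]).round(0))
E
python3 - <<'E'
from h import *
T=cam("top"); a,b=onplane(T,(277.7,278.9),.055),onplane(T,(255.3,317.6),.055)
d=b-a;print(a,b,(a+b)/2,np.linalg.norm(d)); 
K,R,t=cam("wrist"); s=sense(); print("cam in tool",np.array(s["ee_rot"]).T@(-R.T@t-s["tcp_pos"]),"axis",np.array(s["ee_rot"]).T@R[2])
goto((.442,.1095,.2),(-d[1],d[0]))
E
```

```text
[0.47101642 0.09443959 0.055     ] [0.41089225 0.12645269 0.055     ] [0.44095434 0.11044614 0.055     ] 0.06811573949155326
cam in tool [-0.00019936 -0.16200685  0.07056524] axis [-5.03671640e-04  9.66778043e-01 -2.55616825e-01]
turn [ 1.3000e-01 -1.3457e+02  6.0000e-02] shift mm after turn [-742.5   21.6 -106.3]
turn [-0.05 45.43  0.1 ] shift mm after turn [742.5  21.6 106.3]
now [ 0.1868 -0.5959  0.2216] t 0.1 w 87.21156080675783 joints [-58.  22.   0.  -0. -68. -15.]
```

{"op": "jog_arm", "data": {
  "series": [
    [[0, 0, 0], [0, 9, 0], 0.087],
    [[0, 0, 0], [0, 9, 0], 0.087],
    [[0, 0, 0], [0, 9, 0], 0.087],
    [[0, 0, 0], [0, 9, 0], 0.087],
    [[0, 0, 0], [0, 9.4, 0], 0.087],
    [[0.046, 0.001, 0.007], [0, 0, 0], 0.087],
    [[0.046, 0.001, 0.007], [0, 0, 0], 0.087],
    [[0.046, 0.001, 0.007], [0, 0, 0], 0.087],
    [[0.046, 0.001, 0.007], [0, 0, 0], 0.087],
    [[0.046, 0.001, 0.007], [0, 0, 0], 0.087]
  ]
}}

```text
time_s: 1.35
tcp_pos: [0.2641, -0.3753, 0.2172]
ee_rot: [[0.47, -0.0, -0.883], [0.883, 0.0, 0.47], [0.0, -1.0, 0.001]]
wrist_force: [0.6, 0.2, 0.8]
gripper_width: 1.001
```

{"op": "jog_arm", "data": {
  "series": [
    [[0.046, 0.001, 0.007], [0, 0, 0], 0.087],
    [[0.046, 0.001, 0.007], [0, 0, 0], 0.087],
    [[0.046, 0.001, 0.007], [0, 0, 0], 0.087],
    [[0.046, 0.001, 0.006], [0, 0, 0], 0.087],
    [[0.046, 0.001, 0.006], [0, 0, 0], 0.087],
    [[0.046, 0.001, 0.006], [0, 0, 0], 0.087],
    [[0.046, 0.001, 0.006], [0, 0, 0], 0.087],
    [[0.046, 0.001, 0.006], [0, 0, 0], 0.087],
    [[0.046, 0, 0.007], [0, 0, 0], 0.087],
    [[0.046, 0, 0.007], [0, 0, 0], 0.087]
  ]
}}

```text
time_s: 2.6
tcp_pos: [0.4225, 0.0614, 0.2094]
ee_rot: [[0.469, -0.0, -0.883], [0.883, -0.0, 0.469], [-0.0, -1.0, 0.0]]
wrist_force: [0.5, 0.0, 0.2]
gripper_width: 1.004
```

Run:
```python
from h import *
goto((.442,.1095,.2),(.032,-.06))
C=cam("wrist"); im=capture("wrist"); cv2.imwrite("pics/w1.png",im[...,::-1])
for n,r in(("blue",BLUE),("pur",PUR)): print(n,blobs(mask(im,*r)))
b=max(blobs(mask(im,*BLUE))); print(onplane(C,b[1:3],.082))
```

```text
turn [ 0.0000e+00  1.2396e+02 -2.0000e-02] shift mm after turn [-33.3   9.4  39.8]
turn [-1.000e-02 -5.604e+01 -0.000e+00] shift mm after turn [ 33.3   9.4 -39.8]
now [0.4225 0.0614 0.2094] t 2.6 w 87.320199402264 joints [  30.    3.  -27.   -0.  -60. -148.]
blue [(np.int32(1140), np.float64(384.9), np.float64(227.2), np.int32(363), np.int32(205), np.int32(45), np.int32(45))]
pur [(np.int32(147), np.float64(634.8), np.float64(165.4), np.int32(628), np.int32(156), np.int32(12), np.int32(19)), (np.int32(198), np.float64(381.2), np.float64(177.6), np.int32(374), np.int32(171), np.int32(15), np.int32(14)), (np.int32(179), np.float64(377.5), np.float64(260.0), np.int32(371), np.int32(254), np.int32(14), np.int32(13))]
[0.43956942 0.10835132 0.082     ]
```

View pics/w1.png

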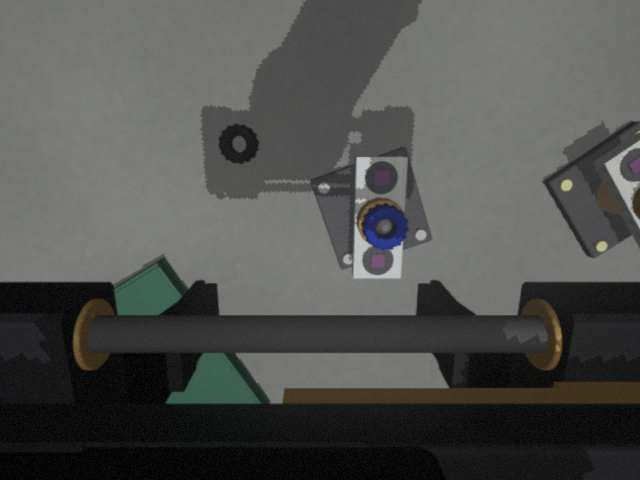

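Wrist view: blue nut at (385,227), sample discs at (381,178) and (378,260), so the jaw axis already runs across the carrier.

Run:
```python
from h import *
C=cam("wrist"); a,b=[onplane(C,p,.055) for p in((381.2,177.6),(377.5,260.0))]
d=b-a; print(a,b,(a+b)/2,np.linalg.norm(d))
goto((.4405,.109,.2),(-d[1],d[0]))
```

```text
[0.4125921  0.12822084 0.055     ] [0.47253186 0.09627788 0.055     ] [0.44256198 0.11224936 0.055     ] 0.06792001327698964
turn [0.1  0.23 0.14] shift mm after turn [46.   9.6  7.3]
turn [ 2.2000e-01 -1.7977e+02 -1.5000e-01] shift mm after turn [-46.    9.6  -7.3]
now [0.4253 0.065  0.2096] t 2.65 w 87.39575754254703 joints [  30.    3.  -26.    0.  -60. -148.]
```

{"op": "jog_arm", "data": {
  "series": [
    [[0.023, 0.01, 0.003], [0, 0, 0], 0.087],
    [[0.023, 0.02, 0.004], [0, 0, 0], 0.087],
    [[0, 0.02, 0], [0, 0, 0], 0.087],
    [[0, 0, 0], [0, 0, 0], 0.087],
    [[0, 0, 0], [0, 0, 0], 0.087],
    [[0, 0, 0], [0, 0, 0], 0.087]
  ]
}}

```text
time_s: 3.4
tcp_pos: [0.4384, 0.1038, 0.1603]
ee_rot: [[0.47, 0.002, -0.883], [0.883, 0.001, 0.47], [0.001, -1.0, -0.001]]
wrist_force: [0.1, 0.2, -0.7]
gripper_width: 1.0
```

Run:
```python
from h import *
C=cam("wrist"); im=capture("wrist"); cv2.imwrite("pics/w2.png",im[...,::-1])
b=max(blobs(mask(im,*BLUE))); p=sorted(blobs(mask(im,*PUR),60)); print(b,p); print(onplane(C,b[1:3],.084),[onplane(C,q[1:3],.055) for q in p])
goto((.44,.109,.073),(.032,.06))
```

```text
(np.int32(1641), np.float64(325.4), np.float64(252.7), np.int32(300), np.int32(226), np.int32(53), np.int32(54)) [(np.int32(238), np.float64(324.5), np.float64(287.9), np.int32(317), np.int32(281), np.int32(16), np.int32(15)), (np.int32(283), np.float64(325.0), np.float64(192.9), np.int32(317), np.int32(185), np.int32(17), np.int32(17)), (np.int32(306), np.float64(625.0), np.float64(177.6), np.int32(614), np.int32(166), np.int32(23), np.int32(24))]
[0.4388853  0.10845506 0.084     ] [array([0.46946062, 0.09234959, 0.055     ]), array([0.40942031, 0.12433801, 0.055     ]), array([0.49435782, 0.30544831, 0.055     ])]
turn [0.05 0.05 0.09] shift mm after turn [ 5.4 87.3  1. ]
turn [ 1.4000e-01 -1.7995e+02 -8.0000e-02] shift mm after turn [-5.4 87.3 -1. ]
now [0.4384 0.1038 0.1603] t 3.45 w 87.28780984406649 joints [  34.    8.  -28.    0.  -53. -152.]
```

View pics/w2.png

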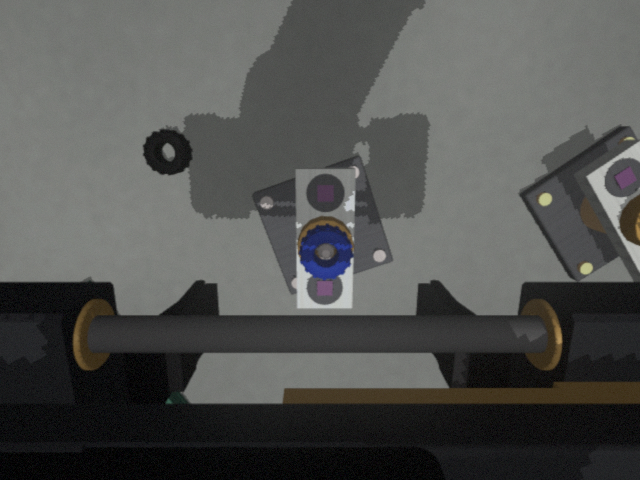

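The nut sits at (325,253), slightly right of the finger centre. A correction of about 4.5 mm in tool x and 1 mm in z is enough, then descend and grip.

{"op": "jog_arm", "data": {
  "series": [
    [[0.0045, 0.02, 0.001], [0, 0, 0], 0.087],
    [[0, 0.03, 0], [0, 0, 0], 0.087],
    [[0, 0.02, 0], [0, 0, 0], 0.087],
    [[0, 0.017, 0], [0, 0, 0], 0.087],
    [[0, 0, 0], [0, 0, 0], 0.087],
    [[0, 0, 0], [0, 0, 0], 0.06],
    [[0, 0, 0], [0, 0, 0], 0.045],
    [[0, 0, 0], [0, 0, 0], 0.04]
  ]
}}

```text
time_s: 4.45
tcp_pos: [0.4395, 0.1084, 0.0732]
ee_rot: [[0.469, 0.001, -0.883], [0.883, 0.001, 0.469], [0.001, -1.0, -0.001]]
wrist_force: [-0.8, -0.1, 0.2]
gripper_width: 0.747
```

{"op": "jog_arm", "data": {
  "series": [
    [[0, 0, 0], [0, 0, 0], 0.036],
    [[0, 0, 0], [0, 0, 0], 0.034],
    [[0, 0, 0], [0, 0, 0], 0.025],
    [[0, 0, 0], [0, 0, 0], 0.02],
    [[0, 0, 0], [0, 0, 0], 0.02],
    [[0, 0, 0], [0, 0, 0], 0.02]
  ]
}}

```text
time_s: 5.2
tcp_pos: [0.4392, 0.1082, 0.0725]
ee_rot: [[0.469, -0.0, -0.883], [0.883, -0.0, 0.469], [-0.0, -1.0, 0.0]]
wrist_force: [-0.1, 0.7, 0.8]
gripper_width: 0.359
```

{"op": "jog_arm", "data": {
  "series": [
    [[0, -0.01, 0], [0, 0, 0], 0.02],
    [[0, -0.02, 0], [0, 0, 0], 0.02],
    [[0, -0.03, 0], [0, 0, 0], 0.02],
    [[0, -0.03, 0], [0, 0, 0], 0.02],
    [[0, 0, 0], [0, 0, 0], 0.02]
  ]
}}

```text
time_s: 5.82
tcp_pos: [0.4407, 0.109, 0.1654]
ee_rot: [[0.469, 0.006, -0.883], [0.883, 0.003, 0.469], [0.005, -1.0, -0.003]]
wrist_force: [-0.6, 0.5, -1.9]
gripper_width: 0.362
```

Run:
```python
from h import *
goto((.5455,-.279,.14),(.47,.883))
```

```text
turn [0.19 0.05 0.31] shift mm after turn [-293.2   25.4 -274.9]
turn [   0.49 -179.95   -0.3 ] shift mm after turn [293.2  25.4 274.9]
now [0.4407 0.109  0.1654] t 5.825 w 31.475098818499198 joints [  35.    8.  -28.    0.  -54. -153.]
```

{"op": "jog_arm", "data": {
  "series": [
    [[-0.0366, 0.003, -0.0344], [0, 0, 0], 0.02],
    [[-0.0366, 0.003, -0.0344], [0, 0, 0], 0.02],
    [[-0.0366, 0.003, -0.0344], [0, 0, 0], 0.02],
    [[-0.0366, 0.003, -0.0344], [0, 0, 0], 0.02],
    [[-0.0366, 0.003, -0.0344], [0, 0, 0], 0.02],
    [[-0.0366, 0.003, -0.0344], [0, 0, 0], 0.02],
    [[-0.0366, 0.003, -0.0344], [0, 0, 0], 0.02],
    [[-0.0366, 0.003, -0.0344], [0, 0, 0], 0.02],
    [[0, 0, 0], [0, 0, 0], 0.02],
    [[0, 0, 0], [0, 0, 0], 0.02]
  ]
}}

```text
time_s: 7.08
tcp_pos: [0.5438, -0.2792, 0.1375]
ee_rot: [[0.47, -0.002, -0.883], [0.883, 0.001, 0.47], [-0.0, -1.0, 0.002]]
wrist_force: [-0.8, 0.5, -0.8]
gripper_width: 0.36
```

Run:
```python
from h import *
im=capture("top"); C=cam("top"); cv2.imwrite("pics/t1.png",im[...,::-1])
i2=capture("scene"); cv2.imwrite("pics/s1.png",i2[...,::-1])
cv2.imwrite("pics/c1.png",cv2.hconcat([cv2.resize(im[180:380,180:580,::-1],None,fx=1,fy=1),i2[130:330,80:480,::-1]]))
print(blobs(mask(im,*BLUE)),blobs(mask(im,*PUR)))
goto((.5455,-.279,.011),(.47,.883))
```

```text
[] [(np.int32(54), np.float64(141.3), np.float64(218.8), np.int32(138), np.int32(215), np.int32(8), np.int32(8)), (np.int32(57), np.float64(143.4), np.float64(260.3), np.int32(140), np.int32(257), np.int32(8), np.int32(8)), (np.int32(54), np.float64(277.7), np.float64(279.0), np.int32(273), np.int32(275), np.int32(10), np.int32(9)), (np.int32(57), np.float64(255.4), np.float64(317.7), np.int32(251), np.int32(314), np.int32(10), np.int32(9))]
turn [-0.06  0.09  0.  ] shift mm after turn [ 1.000e-01  1.273e+02 -1.300e+00]
turn [ 0.0000e+00 -1.7991e+02  9.0000e-02] shift mm after turn [-1.000e-01  1.273e+02  1.300e+00]
now [ 0.5443 -0.2785  0.1383] t 7.175 w 31.55475071909328 joints [ -12.   25.   -8.   -0.  -57. -106.]
```

View pics/c1.png

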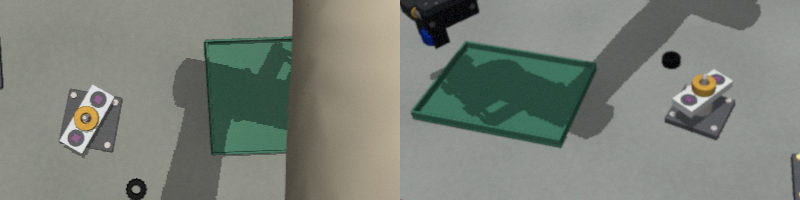

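Nut is held, and the spacer and carrier are unmoved on the stud. Lower the nut into the tray and release it.

{"op": "jog_arm", "data": {
  "series": [
    [[0, 0.04, -0.001], [0, 0, 0], 0.02],
    [[0, 0.04, 0], [0, 0, 0], 0.02],
    [[0, 0.03, 0], [0, 0, 0], 0.02],
    [[0, 0.014, 0], [0, 0, 0], 0.02],
    [[0, 0.005, 0], [0, 0, 0], 0.02],
    [[0, 0, 0], [0, 0, 0], 0.02],
    [[0, 0, 0], [0, 0, 0], 0.036],
    [[0, 0, 0], [0, 0, 0], 0.045],
    [[0, 0, 0], [0, 0, 0], 0.055],
    [[0, 0, 0], [0, 0, 0], 0.055]
  ]
}}

```text
time_s: 8.43
tcp_pos: [0.5457, -0.2801, 0.0098]
ee_rot: [[0.469, 0.0, -0.883], [0.883, -0.0, 0.469], [0.0, -1.0, -0.0]]
wrist_force: [0.7, -0.2, 0.8]
gripper_width: 0.604
```

{"op": "jog_arm", "data": {
  "series": [
    [[0, 0, 0], [0, 0, 0], 0.06],
    [[0, -0.02, 0], [0, 0, 0], 0.06],
    [[0, -0.04, 0], [0, 0, 0], 0.087],
    [[0, -0.04, 0], [0, 0, 0], 0.087],
    [[0, -0.03, 0], [0, 0, 0], 0.087]
  ]
}}

```text
time_s: 9.05
tcp_pos: [0.546, -0.2801, 0.1415]
ee_rot: [[0.469, 0.002, -0.883], [0.883, -0.001, 0.469], [0.0, -1.0, -0.002]]
wrist_force: [0.3, -0.4, -0.2]
gripper_width: 0.938
```

Run:
```python
from h import *
i2=capture("scene"); C=cam("scene"); b=blobs(mask(i2,*BLUE)); print(b,onplane(C,max(b)[1:3],.016))
goto((.4396,.1084,.15),(.47,.883))
```

```text
[(np.int32(354), np.float64(132.2), np.float64(230.5), np.int32(121), np.int32(221), np.int32(23), np.int32(20))] [ 0.5494792  -0.27916016  0.016     ]
turn [0.53 0.1  0.04] shift mm after turn [292.8  -4.1 278.9]
turn [ 6.000e-02 -1.799e+02 -8.300e-01] shift mm after turn [-292.8   -4.1 -278.9]
now [ 0.5482 -0.2811  0.1459] t 9.1 w 83.72655023695738 joints [ -12.   24.   -7.    0.  -58. -106.]
```

{"op": "jog_arm", "data": {
  "series": [
    [[0.0366, 0, 0.0346], [0, 0, 0], 0.087],
    [[0.0366, 0, 0.0346], [0, 0, 0], 0.087],
    [[0.0366, 0, 0.0346], [0, 0, 0], 0.087],
    [[0.0366, 0, 0.0346], [0, 0, 0], 0.087],
    [[0.0366, 0, 0.0346], [0, 0, 0], 0.087],
    [[0.0366, 0, 0.0346], [0, 0, 0], 0.087],
    [[0.0366, 0, 0.0346], [0, 0, 0], 0.087],
    [[0.0366, 0, 0.0346], [0, 0, 0], 0.087],
    [[0, 0, 0], [0, 0, 0], 0.087],
    [[0, 0, 0], [0, 0, 0], 0.087]
  ]
}}

```text
time_s: 10.35
tcp_pos: [0.4385, 0.1084, 0.1394]
ee_rot: [[0.469, -0.0, -0.883], [0.883, -0.0, 0.469], [-0.0, -1.0, 0.0]]
wrist_force: [-0.4, 0.1, -0.2]
gripper_width: 0.997
```

Run:
```python
from h import *
C=cam("wrist"); im=capture("wrist"); cv2.imwrite("pics/w3.png",im[...,::-1])
p=blobs(mask(im,*PUR),60); q=blobs(mask(im,*BRASS),200); print([onplane(C,x[1:3],.055) for x in p],[(x,onplane(C,x[1:3],.068)) for x in q])
goto((.4396,.1084,.057),(.47,.883))
```

```text
[array([0.49326443, 0.30125643, 0.055     ]), array([0.40929286, 0.12449585, 0.055     ]), array([0.46945372, 0.0922814 , 0.055     ])] [((np.int32(2356), np.float64(319.1), np.float64(256.8), np.int32(290), np.int32(227), np.int32(60), np.int32(62)), array([0.43797691, 0.10896508, 0.068     ])), ((np.int32(939), np.float64(85.4), np.float64(332.2), np.int32(73), np.int32(300), np.int32(40), np.int32(70)), array([ 0.41212376, -0.04785498,  0.068     ])), ((np.int32(699), np.float64(550.6), np.float64(331.5), np.int32(524), np.int32(300), np.int32(38), np.int32(70)), array([0.55219484, 0.21714724, 0.068     ])), ((np.int32(5526), np.float64(475.4), np.float64(394.5), np.int32(284), np.int32(382), np.int32(356), np.int32(21)), array([0.57289023, 0.156715  , 0.068     ]))]
turn [-0.01 -0.01 -0.02] shift mm after turn [ 0.9 82.4 -0.6]
turn [ 4.0000e-02  1.7999e+02 -2.0000e-02] shift mm after turn [-0.9 82.4  0.6]
now [0.4386 0.1079 0.1394] t 10.4 w 87.11307155644309 joints [  35.   10.  -30.   -0.  -50. -153.]
```

Spacer and discs agree with the stud at (0.439, 0.1085). Descend and grip the spacer.

{"op": "jog_arm", "data": {
  "series": [
    [[0.0005, 0.03, 0], [0, 0, 0], 0.087],
    [[0, 0.03, 0], [0, 0, 0], 0.087],
    [[0, 0.015, 0], [0, 0, 0], 0.087],
    [[0, 0.007, 0], [0, 0, 0], 0.07],
    [[0, 0, 0], [0, 0, 0], 0.055],
    [[0, 0, 0], [0, 0, 0], 0.045],
    [[0, 0, 0], [0, 0, 0], 0.041],
    [[0, 0, 0], [0, 0, 0], 0.038],
    [[0, 0, 0], [0, 0, 0], 0.03],
    [[0, 0, 0], [0, 0, 0], 0.028]
  ]
}}

```text
time_s: 11.65
tcp_pos: [0.439, 0.1091, 0.0578]
ee_rot: [[0.469, 0.0, -0.883], [0.883, 0.0, 0.469], [0.0, -1.0, -0.0]]
wrist_force: [-0.5, -0.1, 1.6]
gripper_width: 0.426
```

{"op": "jog_arm", "data": {
  "series": [
    [[0, 0, 0], [0, 0, 0], 0.028],
    [[0, 0, 0], [0, 0, 0], 0.028],
    [[0, 0, 0], [0, 0, 0], 0.028]
  ]
}}

```text
time_s: 12.02
tcp_pos: [0.4391, 0.1091, 0.0578]
ee_rot: [[0.469, 0.0, -0.883], [0.883, 0.0, 0.469], [0.0, -1.0, -0.0]]
wrist_force: [-0.9, 0.3, 5.5]
gripper_width: 0.43
```

{"op": "jog_arm", "data": {
  "series": [
    [[0, -0.01, 0], [0, 0, 0], 0.028],
    [[0, -0.02, 0], [0, 0, 0], 0.028],
    [[0, -0.03, 0], [0, 0, 0], 0.028],
    [[0, -0.03, 0], [0, 0, 0], 0.028],
    [[0, 0, 0], [0, 0, 0], 0.028],
    [[0, 0, 0], [0, 0, 0], 0.028]
  ]
}}

```text
time_s: 12.78
tcp_pos: [0.4381, 0.1085, 0.1469]
ee_rot: [[0.47, -0.001, -0.883], [0.883, -0.0, 0.47], [-0.001, -1.0, 0.001]]
wrist_force: [0.0, -0.3, -1.7]
gripper_width: 0.434
```

Run:
```python
from h import *
goto((.4457,-.285,.14),(.47,.883))
im=capture("top"); C=cam("top"); print([b[1:3] for b in blobs(mask(im,*PUR))],[b[:3] for b in blobs(mask(im,*BLUE))])
```

```text
turn [-0.06  0.   -0.06] shift mm after turn [-343.8    6.9 -191.6]
turn [-9.0e-02 -1.8e+02  1.0e-01] shift mm after turn [343.8   6.9 191.6]
now [0.4381 0.1085 0.1469] t 12.775 w 37.79063194387584 joints [  35.   10.  -29.   -0.  -51. -153.]
[] [(np.int32(334), np.float64(505.7), np.float64(239.9))]
```

{"op": "jog_arm", "data": {
  "series": [
    [[-0.0411, 0.001, -0.023], [0, 0, 0], 0.028],
    [[-0.0411, 0.001, -0.023], [0, 0, 0], 0.028],
    [[-0.0411, 0.001, -0.023], [0, 0, 0], 0.028],
    [[-0.0411, 0.001, -0.023], [0, 0, 0], 0.028],
    [[-0.0411, 0.001, -0.023], [0, 0, 0], 0.028],
    [[-0.0411, 0.001, -0.023], [0, 0, 0], 0.028],
    [[-0.0411, 0.001, -0.023], [0, 0, 0], 0.028],
    [[-0.0411, 0.001, -0.023], [0, 0, 0], 0.028],
    [[0, 0, 0], [0, 0, 0], 0.028],
    [[0, 0, 0], [0, 0, 0], 0.028]
  ]
}}

```text
time_s: 14.08
tcp_pos: [0.4461, -0.2675, 0.1383]
ee_rot: [[0.47, -0.003, -0.883], [0.883, 0.001, 0.47], [-0.0, -1.0, 0.003]]
wrist_force: [0.3, -0.2, -1.0]
gripper_width: 0.43
```

Run:
```python
from h import *
goto((.4457,-.268,.0095),(.47,.883))
i2=capture("scene"); im=capture("top"); 
cv2.imwrite("pics/c2.png",cv2.hconcat([im[180:380,180:580,::-1],i2[130:330,80:480,::-1]]))
print([b[1:3] for b in blobs(mask(im,*PUR))])
```

```text
turn [-0.17 -0.02 -0.02] shift mm after turn [-7.000e-01  1.288e+02  1.000e-01]
turn [ 3.0000e-02  1.7998e+02 -2.7000e-01] shift mm after turn [ 7.000e-01  1.288e+02 -1.000e-01]
now [ 0.4461 -0.2675  0.1383] t 14.075 w 37.43223667155297 joints [ -13.   17.  -21.   -0.  -53. -105.]
[(np.float64(141.2), np.float64(218.8)), (np.float64(143.5), np.float64(260.3)), (np.float64(277.7), np.float64(279.0)), (np.float64(255.3), np.float64(317.6))]
```

View pics/c2.png

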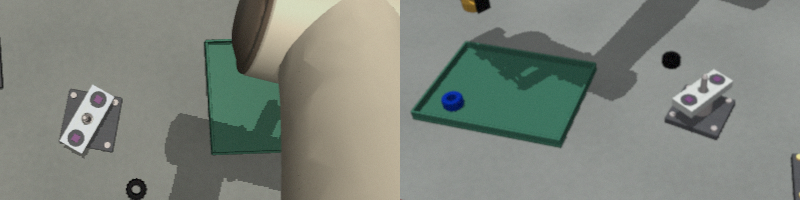

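The nut lies in the tray and the carrier is in place, with its discs at the same pixels as before. The spacer is held, so lower and release it.

{"op": "jog_arm", "data": {
  "series": [
    [[0, 0.04, 0], [0, 0, 0], 0.028],
    [[0, 0.04, 0], [0, 0, 0], 0.028],
    [[0, 0.03, 0], [0, 0, 0], 0.028],
    [[0, 0.012, 0], [0, 0, 0], 0.028],
    [[0, 0.005, 0], [0, 0, 0], 0.028],
    [[0, 0, 0], [0, 0, 0], 0.028],
    [[0, 0, 0], [0, 0, 0], 0.042],
    [[0, 0, 0], [0, 0, 0], 0.05],
    [[0, 0, 0], [0, 0, 0], 0.055],
    [[0, 0, 0], [0, 0, 0], 0.055]
  ]
}}

```text
time_s: 15.42
tcp_pos: [0.4472, -0.2678, 0.0128]
ee_rot: [[0.469, 0.001, -0.883], [0.883, -0.0, 0.469], [0.0, -1.0, -0.001]]
wrist_force: [-0.7, 0.2, -0.3]
gripper_width: 0.621
```

{"op": "jog_arm", "data": {
  "series": [
    [[0, 0, 0], [0, 0, 0], 0.055],
    [[0, -0.02, 0], [0, 0, 0], 0.06],
    [[0, -0.04, 0], [0, 0, 0], 0.087],
    [[0, -0.04, 0], [0, 0, 0], 0.087],
    [[0, -0.03, 0], [0, 0, 0], 0.087],
    [[0, 0, 0], [0, 0, 0], 0.087]
  ]
}}

```text
time_s: 16.18
tcp_pos: [0.4486, -0.2683, 0.1452]
ee_rot: [[0.469, 0.006, -0.883], [0.883, -0.002, 0.469], [0.001, -1.0, -0.006]]
wrist_force: [0.5, 0.3, -0.7]
gripper_width: 0.981
```

Run:
```python
from h import *
i2=capture("scene"); C=cam("scene"); print([(b[:3],onplane(C,b[1:3],.016)) for b in blobs(mask(i2,*BRASS)) if b[1]<300 and b[2]<300],[b[:3] for b in blobs(mask(i2,*BLUE))])
goto((.4394,.1085,.14),(.47,.883))
```

```text
[((np.int32(101), np.float64(112.0), np.float64(70.0)), array([ 0.08562095, -0.61044388,  0.016     ])), ((np.int32(49), np.float64(160.8), np.float64(74.6)), array([ 0.06983317, -0.49221639,  0.016     ])), ((np.int32(52), np.float64(105.2), np.float64(75.9)), array([ 0.11519814, -0.60944561,  0.016     ])), ((np.int32(22), np.float64(146.0), np.float64(76.3)), array([ 0.08765567, -0.52029064,  0.016     ])), ((np.int32(299), np.float64(5.4), np.float64(206.2)), array([ 0.56163135, -0.51350869,  0.016     ])), ((np.int32(367), np.float64(168.2), np.float64(195.5)), array([ 0.4530013 , -0.26644964,  0.016     ]))] [(np.int32(357), np.float64(132.2), np.float64(230.6))]
turn [0.12 0.02 0.05] shift mm after turn [328.4   3.3 183.8]
turn [ 8.0000e-02 -1.7998e+02 -1.9000e-01] shift mm after turn [-328.4    3.3 -183.8]
now [ 0.4474 -0.2678  0.1433] t 16.225 w 86.02918585953398 joints [ -13.   16.  -21.   -0.  -53. -105.]
```

The spacer lies in the tray at about (0.45, -0.267). Back to the stud for the carrier.

{"op": "jog_arm", "data": {
  "series": [
    [[0.0411, 0, 0.023], [0, 0, 0], 0.087],
    [[0.0411, 0, 0.023], [0, 0, 0], 0.087],
    [[0.0411, 0, 0.023], [0, 0, 0], 0.087],
    [[0.0411, 0, 0.023], [0, 0, 0], 0.087],
    [[0.0411, 0, 0.023], [0, 0, 0], 0.087],
    [[0.0411, 0, 0.023], [0, 0, 0], 0.087],
    [[0.0411, 0, 0.023], [0, 0, 0], 0.087],
    [[0.0411, 0, 0.023], [0, 0, 0], 0.087],
    [[0, 0, 0], [0, 0, 0], 0.087],
    [[0, 0, 0], [0, 0, 0], 0.087]
  ]
}}

```text
time_s: 17.48
tcp_pos: [0.438, 0.1084, 0.1414]
ee_rot: [[0.469, -0.003, -0.883], [0.883, -0.001, 0.469], [-0.003, -1.0, 0.002]]
wrist_force: [-0.5, 0.4, 0.2]
gripper_width: 1.0
```

Run:
```python
from h import *
C=cam("wrist"); im=capture("wrist"); p=[onplane(C,x[1:3],.055) for x in blobs(mask(im,*PUR),60)]
p=[x for x in p if x[1]<.2]; print(p,np.mean(p,0)); d=p[0]-p[1]
goto((.4394,.1085,.0285),(-d[1],d[0]))
```

```text
[array([0.40945486, 0.12442462, 0.055     ]), array([0.46930775, 0.09237338, 0.055     ])] [0.43938131 0.108399   0.055     ]
turn [-1.9000e-01 -1.7987e+02  1.2000e-01] shift mm after turn [ -1.  113.1   0.9]
turn [-0.08  0.13 -0.12] shift mm after turn [  1.  113.1  -0.9]
now [0.4381 0.108  0.1416] t 17.525 w 86.75696118813529 joints [  35.   10.  -30.   -0.  -51. -153.]
```

{"op": "jog_arm", "data": {
  "series": [
    [[0.001, 0.03, -0.001], [0, 0, 0], 0.087],
    [[0, 0.03, 0], [0, 0, 0], 0.087],
    [[0, 0.03, 0], [0, 0, 0], 0.087],
    [[0, 0.016, 0], [0, 0, 0], 0.087],
    [[0, 0.006, 0], [0, 0, 0], 0.07],
    [[0, 0, 0], [0, 0, 0], 0.055],
    [[0, 0, 0], [0, 0, 0], 0.046],
    [[0, 0, 0], [0, 0, 0], 0.043],
    [[0, 0, 0], [0, 0, 0], 0.041],
    [[0, 0, 0], [0, 0, 0], 0.039]
  ]
}}

```text
time_s: 18.77
tcp_pos: [0.4403, 0.1095, 0.0308]
ee_rot: [[0.469, 0.0, -0.883], [0.883, 0.0, 0.469], [0.0, -1.0, -0.0]]
wrist_force: [0.6, 0.2, 0.5]
gripper_width: 0.474
```

{"op": "jog_arm", "data": {
  "series": [
    [[0, 0, 0], [0, 0, 0], 0.03],
    [[0, 0, 0], [0, 0, 0], 0.03],
    [[0, 0, 0], [0, 0, 0], 0.03],
    [[0, 0, 0], [0, 0, 0], 0.03]
  ]
}}

```text
time_s: 19.27
tcp_pos: [0.4402, 0.1093, 0.0307]
ee_rot: [[0.469, -0.0, -0.883], [0.883, -0.0, 0.469], [-0.0, -1.0, 0.0]]
wrist_force: [-2.2, -1.2, 4.6]
gripper_width: 0.459
```

The tips reach 9 mm below the carrier's underside, which would stop it reaching the tray floor. Regrip about 10.5 mm higher.

{"op": "jog_arm", "data": {
  "series": [
    [[0, 0, 0], [0, 0, 0], 0.043],
    [[0, 0, 0], [0, 0, 0], 0.05],
    [[0, 0, 0], [0, 0, 0], 0.05],
    [[0, -0.0105, 0], [0, 0, 0], 0.05],
    [[0, 0, 0], [0, 0, 0], 0.05],
    [[0, 0, 0], [0, 0, 0], 0.043],
    [[0, 0, 0], [0, 0, 0], 0.04],
    [[0, 0, 0], [0, 0, 0], 0.03],
    [[0, 0, 0], [0, 0, 0], 0.03],
    [[0, 0, 0], [0, 0, 0], 0.03]
  ]
}}

```text
time_s: 20.52
tcp_pos: [0.4401, 0.1093, 0.041]
ee_rot: [[0.469, -0.0, -0.883], [0.883, -0.0, 0.469], [-0.0, -1.0, 0.0]]
wrist_force: [-1.1, -0.2, -0.8]
gripper_width: 0.456
```

{"op": "jog_arm", "data": {
  "series": [
    [[0, 0, 0], [0, 0, 0], 0.03],
    [[0, 0, 0], [0, 0, 0], 0.03]
  ]
}}

```text
time_s: 20.78
tcp_pos: [0.4402, 0.1093, 0.041]
ee_rot: [[0.469, -0.0, -0.883], [0.883, -0.0, 0.469], [-0.0, -1.0, 0.0]]
wrist_force: [0.7, 0.6, -0.7]
gripper_width: 0.454
```

{"op": "jog_arm", "data": {
  "series": [
    [[0, -0.005, 0], [0, 0, 0], 0.03],
    [[0, -0.015, 0], [0, 0, 0], 0.03],
    [[0, -0.02, 0], [0, 0, 0], 0.03],
    [[0, -0.03, 0], [0, 0, 0], 0.03],
    [[0, -0.02, 0], [0, 0, 0], 0.03],
    [[0, -0.01, 0], [0, 0, 0], 0.03],
    [[0, 0, 0], [0, 0, 0], 0.03]
  ]
}}

```text
time_s: 21.65
tcp_pos: [0.4403, 0.1094, 0.1414]
ee_rot: [[0.47, 0.001, -0.883], [0.883, 0.001, 0.47], [0.001, -1.0, -0.0]]
wrist_force: [-0.1, 1.0, -1.6]
gripper_width: 0.456
```

Run:
```python
from h import *
goto((.495,-.150,.12),(.47,.883))
i2=capture("scene"); cv2.imwrite("pics/s3.png",i2[80:380,80:580,::-1])
```

```text
turn [0.02 0.02 0.06] shift mm after turn [-203.3   21.4 -170.2]
turn [ 1.0000e-01 -1.7998e+02 -3.0000e-02] shift mm after turn [203.3  21.4 170.2]
now [0.4403 0.1094 0.1414] t 21.65 w 39.688526795112715 joints [  35.   10.  -29.   -0.  -50. -153.]
```

View pics/s3.png

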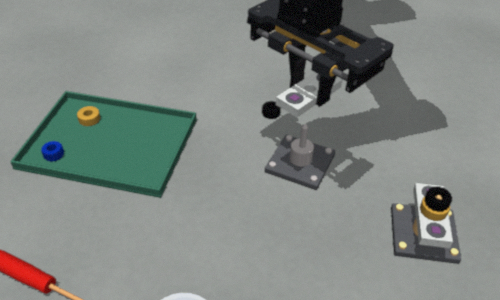

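The carrier is held level above the bare stud, with the nut and spacer side by side in the tray. Carry it over, keeping the height.

{"op": "jog_arm", "data": {
  "series": [
    [[-0.0154, 0, -0.0132], [0, 0, 0], 0.03],
    [[-0.028, 0, -0.0235], [0, 0, 0], 0.03],
    [[-0.028, 0, -0.0235], [0, 0, 0], 0.03],
    [[-0.028, 0, -0.0235], [0, 0, 0], 0.03],
    [[-0.028, 0, -0.0235], [0, 0, 0], 0.03],
    [[-0.028, 0, -0.0235], [0, 0, 0], 0.03],
    [[-0.028, 0, -0.0235], [0, 0, 0], 0.03],
    [[-0.02, 0, -0.016], [0, 0, 0], 0.03],
    [[0, 0, 0], [0, 0, 0], 0.03],
    [[0, 0, 0], [0, 0, 0], 0.03]
  ]
}}

```text
time_s: 22.95
tcp_pos: [0.4943, -0.1498, 0.14]
ee_rot: [[0.47, -0.002, -0.883], [0.883, 0.0, 0.47], [-0.001, -1.0, 0.002]]
wrist_force: [0.2, -1.2, -1.3]
gripper_width: 0.455
```

Run:
```python
from h import *
goto((.495,-.150,.007),(.47,.883))
C=cam("wrist");im=capture("wrist"); cv2.imwrite("pics/w4.png",im[...,::-1])
```

```text
turn [-0.12  0.02 -0.04] shift mm after turn [ 1.00e-01  1.33e+02 -7.00e-01]
turn [-6.0000e-02 -1.7998e+02  1.9000e-01] shift mm after turn [-1.00e-01  1.33e+02  7.00e-01]
now [ 0.4943 -0.1498  0.14  ] t 22.95 w 39.593428656602484 joints [   1.   16.  -21.   -0.  -53. -119.]
```

View pics/w4.png

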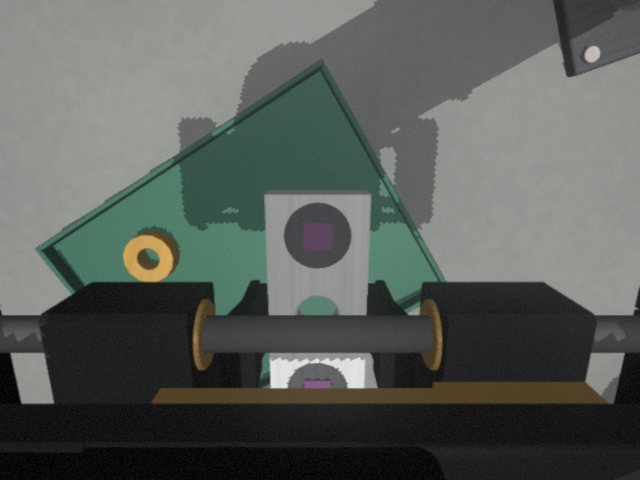

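Carrier held level and centred, with the spacer at (150,258) well clear. Lower it.

{"op": "jog_arm", "data": {
  "series": [
    [[0, 0.03, 0], [0, 0, 0], 0.03],
    [[0, 0.03, 0], [0, 0, 0], 0.03],
    [[0, 0.03, 0], [0, 0, 0], 0.03],
    [[0, 0.02, 0], [0, 0, 0], 0.03],
    [[0, 0.012, 0], [0, 0, 0], 0.03],
    [[0, 0.004, 0], [0, 0, 0], 0.03],
    [[0, 0, 0], [0, 0, 0], 0.03],
    [[0, 0, 0], [0, 0, 0], 0.03]
  ]
}}

```text
time_s: 24.0
tcp_pos: [0.4957, -0.1501, 0.0159]
ee_rot: [[0.469, 0.002, -0.883], [0.883, -0.0, 0.469], [0.001, -1.0, -0.002]]
wrist_force: [0.1, -0.7, -1.1]
gripper_width: 0.457
```

{"op": "jog_arm", "data": {
  "series": [
    [[0, 0.003, 0], [0, 0, 0], 0.03],
    [[0, 0.002, 0], [0, 0, 0], 0.03],
    [[0, 0.002, 0], [0, 0, 0], 0.03],
    [[0, 0.001, 0], [0, 0, 0], 0.03],
    [[0, 0, 0], [0, 0, 0], 0.03],
    [[0, 0, 0], [0, 0, 0], 0.03]
  ]
}}

```text
time_s: 24.75
tcp_pos: [0.4951, -0.1502, 0.0071]
ee_rot: [[0.469, 0.0, -0.883], [0.883, -0.0, 0.469], [0.0, -1.0, -0.0]]
wrist_force: [-0.2, -0.3, -0.9]
gripper_width: 0.456
```

{"op": "jog_arm", "data": {
  "series": [
    [[0, 0.001, 0], [0, 0, 0], 0.03],
    [[0, 0.0007, 0], [0, 0, 0], 0.03],
    [[0, 0, 0], [0, 0, 0], 0.03],
    [[0, 0, 0], [0, 0, 0], 0.041],
    [[0, 0, 0], [0, 0, 0], 0.045],
    [[0, 0, 0], [0, 0, 0], 0.052],
    [[0, 0, 0], [0, 0, 0], 0.055],
    [[0, 0, 0], [0, 0, 0], 0.055],
    [[0, -0.005, 0], [0, 0, 0], 0.055],
    [[0, -0.015, 0], [0, 0, 0], 0.055]
  ]
}}

```text
time_s: 26.0
tcp_pos: [0.4945, -0.1502, 0.0255]
ee_rot: [[0.469, -0.002, -0.883], [0.883, -0.0, 0.469], [-0.001, -1.0, 0.002]]
wrist_force: [-1.1, -0.1, 0.1]
gripper_width: 0.631
```

{"op": "jog_arm", "data": {
  "series": [
    [[0, -0.04, 0], [0, 0, 0], 0.06],
    [[0, -0.05, 0], [0, 0, 0], 0.06],
    [[0, -0.05, 0], [0, 0, 0], 0.06],
    [[0.05, 0, 0], [0, 0, 0], 0.06],
    [[0.05, 0, 0], [0, 0, 0], 0.06],
    [[0.05, 0, 0], [0, 0, 0], 0.06],
    [[0.05, 0, 0], [0, 0, 0], 0.06],
    [[0.05, 0, 0], [0, 0, 0], 0.06],
    [[0, 0, 0], [0, 0, 0], 0.06],
    [[0, 0, 0], [0, 0, 0], 0.06]
  ]
}}

```text
time_s: 27.25
tcp_pos: [0.6119, 0.0704, 0.1659]
ee_rot: [[0.469, -0.0, -0.883], [0.883, -0.0, 0.469], [-0.0, -1.0, 0.0]]
wrist_force: [0.5, 0.1, -0.5]
gripper_width: 0.688
```

Run:
```python
from h import *
s=sense();print(s["tcp_pos"],s["time_s"],s["gripper_width"],s["wrist_force"])
i2=capture("scene"); im=capture("top"); S,T=cam("scene"),cam("top")
cv2.imwrite("pics/c3.png",cv2.hconcat([im[180:380,300:600,::-1],i2[130:330,80:380,::-1]]))
p=[b for b in blobs(mask(im,*PUR)) if b[1]>380]; q=[b for b in blobs(mask(i2,*PUR)) if b[1]<280]
print([onplane(T,b[1:3],.019) for b in p],[onplane(S,b[1:3],.019) for b in q],[onplane(T,b[1:3],.016) for b in blobs(mask(im,*BLUE))])
```

```text
[0.61194147 0.07042387 0.16587541] 27.25 0.688138485976762 [ 0.51413965  0.07718366 -0.49721383]
[array([ 0.52604333, -0.16478793,  0.019     ]), array([ 0.46602918, -0.13249418,  0.019     ])] [array([ 0.46604843, -0.13490199,  0.019     ]), array([ 0.52580983, -0.1668145 ,  0.019     ])] [array([ 0.54754328, -0.27785717,  0.016     ])]
```

View pics/c3.png

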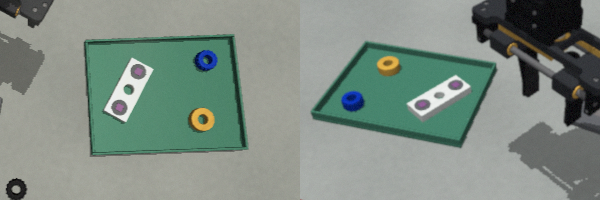

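All three parts lie apart in the tray. The carrier is flat with its samples up, the two views place its discs within 2.5 mm of each other, and the arm is clear.

```bash
python3 -c "
from station import *
print(finish_job(), sense()['time_s'])"
```

```text
the job is handed in; nothing more can be done
the job is handed in; nothing more can be done
```

I stripped the blue-nut stand from the top down: nut, then spacer, then carrier, each set down and released in the green tray. I handed the job in at about 27 s of the 67 s allowed; it reported no verdict.

- **Order:** pictures taken while each part was on its way to the tray showed the parts below it still on the stud. The carrier's discs stayed within 0.1 px of their starting position.
- **Final check:** the top and scene views show all three parts separate inside the tray. The carrier looks flat with its samples up. The two views place its discs within 2.5 mm of each other at floor height. The gripper was clear of everything.
- **Regrip:** I first gripped the carrier too low, with the tips about 9 mm below its underside, so I released it on the stud and regripped about 10 mm higher. I released it in the tray about 0.5–2 mm above the floor, going by the TCP height, with no contact force seen.
- **Small disagreement:** early estimates of the stud position from the top and wrist cameras differed by about 2 mm, which was within what the grip could tolerate.

The black-nut stand was not touched.

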